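Load a granule canister and latch the dosing bay door

TASK

Stand the canister with the green cap upright in the ring seat inside the dosing bay, let go of it, and then ease the bay's sprung door shut until its latch snaps in and holds it closed. Be gentle: never push on the door with more than 18 N, do not slam it, do not tip the canister over, and leave the other things on the table where they are.

Things in the scene. Friction and masses are not known exactly. Their poses are not given: they have to be found in the camera images.
- canister: The one canister with a GREEN cap: a white waisted plastic bottle, 170 mm tall, 0.25 to 0.5 kg. Foot 64 mm across, waist 52 mm, cap 58 mm across and 22 mm high (from 148 to 170 mm up). Origin at the centre of its underside, z up its axis. It stands among two others of the same shape with cream caps, and which stands where is drawn anew.
- bay: The dosing bay, fixed to the table: a white tray 240 x 240 mm without a roof, floor 20 mm thick, back wall and two side walls 12 mm thick up to 135 mm above the table. Origin at the centre of its underside. Its open front faces along its own -x (front plane at x = -120 mm); the door is hinged at its -y end and latches at its +y end. Position and yaw vary.
- seat (a point): Centre of the floor inside the ring seat in the middle of the bay, 20 mm above the table, z up: where the canister's underside belongs. The white ring round it is 104 mm outside, 72 mm inside (4 mm clear all round the foot) and 12 mm high.
- door (a joint): Angle of the bay door (rad): 0 is nominally closed, grows as it opens (anticlockwise seen from above), 1.6 is fully open; it begins between 1.13 and 1.47. The hinge is sprung open with about 0.45 N m per rad towards 1.3 rad: a door that is not latched swings open again when let go. Closing is done when the latch holds it, below about 0.045 rad.
- door_hinge (a point): A point on the door's vertical hinge axis, 79 mm above the table. The axes turn with the door: y points from the hinge to the free edge, x towards the bay's inside when closed, z up.
- door_push (a point): Centre of the steel push plate on the door's outer face, 165 mm from the hinge axis, 85 mm above the table. Axes as door_hinge: push along its +x. Pushing here takes 3 to 4 N for the hinge spring and up to about 12 N in all to drive the latch over the keeper; then the force drops, and at the hard stop it rises steeply. Nearer to the hinge it takes more.
- door_foot (a point): The door's panel: clear in a teal frame, 12 mm thick, mid-plane through the hinge axis, reaching from 12 to 212 mm from that axis and from 25 to 133 mm above the table. This point is on the hinge axis, 23 mm above the table; axes as door_hinge.
- latch_tip (a point): Tip of the brass latch tongue, 12 mm out of the door's free edge, 98 mm above the table, on a spring of 2 to 3 N. Its 30 degree bevel meets the steel keeper lip on the bay's +y wall at 0.04 to 0.11 rad and is pushed in; it snaps out behind the lip (3 mm thick) at -0.03 to 0.04 rad (the keeper's setting varies: find it by feel). A hard stop comes 0.01 rad after the snap.
- canister_b: Bystander: same canister with a cream cap; origin at the centre of its underside.
- canister_c: Bystander: same canister with a cream cap; origin at the centre of its underside.
- spare_cap: Bystander: loose cream cap, 60 mm across, 22 mm high; origin under its centre.
- label_roll: Bystander: roll of blank paper labels, 80 mm across, 30 mm high; origin under its centre.
- brush: Bystander: small hand brush lying on the table.
- cup: Bystander: blue plastic cup, 74 mm across, 80 mm high; origin under its centre.
Things that resemble listed ones, but are neither listed nor needed, are in the scene too. What is shaped like the canister but red is not meant.

How it is judged (in metres and radians):
On the way, in this order (a step that is already met when the one before it is completed fails the run):
1. the canister stands in the ring seat, let go, while the door is still open (horizontal distance between canister and seat below 0.007 m and z of canister in the frame of seat below 0.005 m and angle between canister's own z axis and vertical below 0.06 rad and contact force between the fingers and canister below 0.3 N and value of joint door above 0.3 rad), for 0.2 s.
2. the door is closed past the keeper (value of joint door below 0.05 rad), for 0.2 s.
At the end, for the whole second after the job is handed in: The green-capped canister stands upright and still in the seat (within 7 mm of its centre, foot within 5 mm of its floor, tilt below 0.06 rad), and the door, touched by nothing, stays closed (below 0.05 rad: only the latch can hold it there) (horizontal distance between canister and seat below 0.007 m and z of canister in the frame of seat below 0.005 m and angle between canister's own z axis and vertical below 0.06 rad and value of joint door below 0.05 rad and linear speed of canister below 0.02 m/s).
It fails at once if the robot pushes on the door with more than 18 N (contact force between any of the fingers, the arm and door above 18 N).
It fails at once if the door is slammed (faster than 2 rad/s within the last 0.12 rad) (value of joint door below 0.12 rad and velocity of joint door below -2 rad/s).
It fails at once if the canister is tipped by more than 0.6 rad (angle between canister's own z axis and vertical above 0.6 rad).
It fails at once if another thing on the table is moved by more than 30 mm (distance of any of canister_b, canister_c, spare_cap, label_roll, brush, cup from where it was at the start of the episode above 0.03 m).
It also fails if it takes over 72 s, if anything falls off the work surface, if the arm or the gripper's body presses on something with over 40 N, if the wrist force passes 120 N, or if a joint passes its speed limit or range.

ROBOT

A 6-joint arm with a two-finger parallel gripper is mounted at the origin on the work surface. World frame = base frame: x ahead of the robot, y to its left, z up, the work surface at z = 0. Lengths are in mm, angles in rad, forces in N, time in s.
With the tool pointing down it reaches from about 250 to 850 mm from the base axis. Payload 12.5 kg.
Tool frame: the origin (TCP) lies on the centre line of the jaws, within the pads' length; the fingertips stand 8 mm ahead of it and the grasp point (between the pads) lies 11 mm behind it; z points along the fingers, x is the direction in which the jaws open and shut, and the axes are right-handed (so a half turn about z gives the same grasp; the last joint's range is limited). The gripper opens to 93 mm and grips with 3 to 60 N. Pads are 15 mm wide; open, the fingers measure 128 mm over their backs; the gripper's body (75 mm by 188 mm) begins 65 mm behind the grasp point.
Start: joints at [-0.085, 0.351, 1.652, -0, 1.139, -0.085], TCP at [549.986, 0.027, 226.633] pointing down, gripper open.
Joint ranges: [-2.75, 2.75], [-0.79, 2.1], [0.01, 2.65], [-1.57, 4.71], [0.07, 3.14], [-2.87, 2.87]. Speed limits (rad/s): [2.22, 2.22, 2.79, 3.14, 3.14, 3.14].

INTERFACE

Orientations are given as a unit quaternion [x, y, z, w].
In Python, from cell import r gives the robot as it stands. The module is installed in compiled form; this text tells all that it offers. Calls block until the motion is done:
- r.move_to(position, orientation): joint-space move of the TCP to a pose.
- r.movel(position, attitude=None, max_speed=150): straight line of the TCP; attitude=None keeps the orientation; max_speed is the mean speed in mm/s.
- r.set_joints(angles): joint-space move.
- r.release() and r.grab(squeeze=None): open the fingers fully, or close them until they stop; squeeze is the grip in N (None keeps the last).
- r.hold(seconds).
- r.solve_ik(position, orientation): joint angles nearest the present ones, or None.
- r.snapshot(name): name is "scene" or "side" or "wrist"; returns a dict with "color" (384x512x3 uint8, blue, green, red), "fx", "fy", "cx", "cy" (pixels), "cam_to_world" (4x4, takes a point from camera to world coordinates). Camera axes: x right, y down, z forward; pixel columns grow to the right and rows downward; lengths in mm; the calibration is good to about 2 mm. The wrist camera is an equidistant fisheye: a pixel r from the principal point sees the ray r / f radians off the axis. A picture is of the moment at which its call begins. There is no depth.
A pose or a line that the arm cannot do raises r.MotionError and nothing moves.
- r.finish_job(): hands the job in, once; it reports no verdict.
Trained networks look in a picture, given as the dict that the camera call returned (one of the last four; its "shot" number tells which), for a name from the list of things; names that differ only in an ending like _2 or _b are one class to them, and where a whole thing is asked for, a point or a joint stands for the part that bears it (a point fixed in the world has none). Each returns a list of dicts, best first, with "score" (0 to 1); they miss things now and then, are a little off and sometimes report something else, mostly with a low value. They report only what shows in the picture. A call takes as long as a camera call. They do not tell look-alikes from the thing itself.
- r.spot_in(name, picture): "xy" ([column, row] as shares, 0 to 1, of the picture: columns of its width, rows of its height, amid what is visible of it).
Readings, each from a call of its own:
- r.current_time_s(): time.
- r.current_joint_pos(): joint angles.
- r.current_qvel(): joint speeds.
- r.current_tau(): joint torques, N m.
- r.current_position(): TCP position.
- r.current_tool_rot(): TCP orientation.
- r.current_wrist_force(): force on the tool from outside, world axes, zero at the start.
- r.current_wrist_torque(): the same for the moment, N m.
- r.current_opening(): finger opening in mm.
Only numpy, scipy, OpenCV 4.12 (cv2) and the standard library are available. Lean on these libraries where they do the work, as an engineer would, in place of code of your own. Each camera call takes 0.05 s, during which the arm holds its last target. There are 200 camera calls.

## Working session

There is one attempt and no reset: what is moved stays moved. The work goes in short steps, each a Python script; the robot and the scene stay as the last script left them, time stands still between calls to the robot, and variables do not carry over. Pictures are saved under pics/ and viewed, about 8 in all and at most 12, crops included, and the job is handed in when it is done.

```bash
mkdir -p pics; cat > h.py <<'E'
import numpy as np, cv2
from cell import r
from scipy.spatial.transform import Rotation as R
def ray(s,u,v):
    d=np.array([(u-s['cx'])/s['fx'],(v-s['cy'])/s['fy'],1.])
    T=np.array(s['cam_to_world']); return T[:3,3],T[:3,:3]@d
def onz(s,u,v,z):
    o,d=ray(s,u,v); return o+d*(z-o[2])/d[2]
def proj(s,p):
    T=np.array(s['cam_to_world']); c=T[:3,:3].T@(np.array(p,float)-T[:3,3])
    return np.array([s['fx']*c[0]/c[2]+s['cx'],s['fy']*c[1]/c[2]+s['cy']])
E
python3 - <<'E'
from h import *
ims=[]
for n in ('scene','side'):
    s=r.snapshot(n); T=np.array(s['cam_to_world']); print(n,s['fx'],s['cx'],s['cy'],T.round(3).tolist())
    cv2.imwrite(f'pics/{n}_raw.png',s['color']); 
    cv2.imwrite(f'pics/{n}1.png',cv2.resize(s['color'],(800,600),interpolation=cv2.INTER_CUBIC))
    for k in ('canister','bay','door_push','latch_tip','seat','door_hinge','door_foot'):
        try: print(k,[(round(q['score'],2),(np.array(q['xy'])*[512,384]).round(1).tolist()) for q in r.spot_in(k,s)][:5])
        except Exception as e: print(k,e)
print(r.current_time_s(),r.current_tool_rot())
E
```

```text
scene 348.24033928439417 251.24576585558793 186.09121226766615 [[0.594, 0.595, -0.542, 1079.849], [0.805, -0.439, 0.4, -375.115], [-0.001, -0.674, -0.739, 863.419], [0.0, 0.0, 0.0, 1.0]]
canister [(0.93, [335.0, 183.7]), (0.74, [267.2, 131.3]), (0.67, [305.0, 143.9]), (0.62, [355.1, 142.2]), (0.32, [261.8, 195.7])]
bay [(0.62, [204.2, 246.3])]
door_push [(0.72, [257.9, 195.0])]
latch_tip []
seat [(0.67, [203.3, 248.1])]
door_hinge [(0.92, [258.7, 196.8])]
door_foot [(0.96, [258.6, 196.4])]
side 360.73173919130835 257.7732499082477 187.2538297341305 [[-0.991, -0.096, 0.089, 416.895], [-0.131, 0.7, -0.702, 810.42], [0.005, -0.708, -0.706, 907.798], [0.0, 0.0, 0.0, 1.0]]
canister [(0.89, [218.8, 309.2]), (0.85, [305.7, 244.0]), (0.7, [269.0, 273.8]), (0.67, [196.3, 248.2])]
bay [(0.61, [237.9, 165.9]), (0.58, [196.0, 247.2])]
door_push [(0.57, [242.4, 199.9]), (0.47, [197.9, 247.7])]
latch_tip []
seat [(0.69, [236.3, 169.0])]
door_hinge [(0.85, [242.7, 201.7])]
door_foot [(0.95, [244.0, 196.1])]
0.8 [ 9.99999999e-01  1.36948663e-05  3.10531843e-05 -1.05783014e-06]
```

View pics/scene1.png

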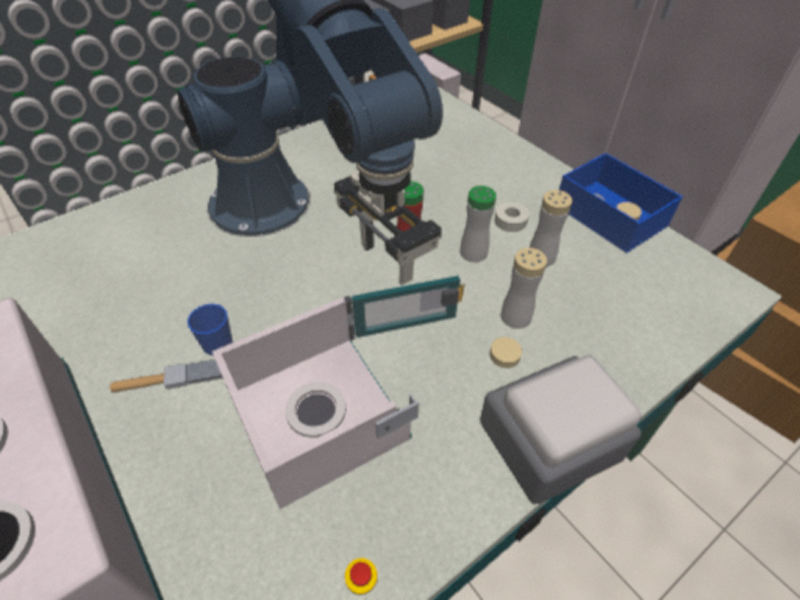

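View pics/side1.png

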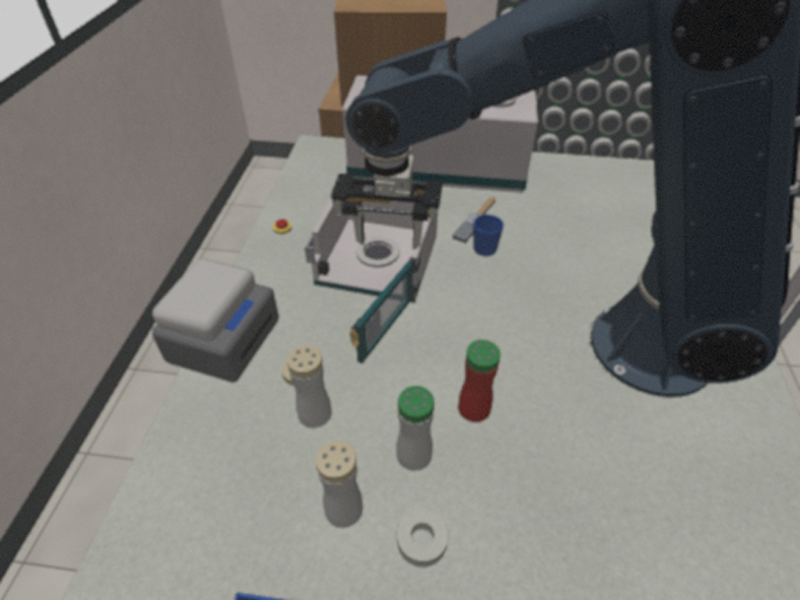

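Scene view (800 px scale): green caps appear at (480,198) on a white bottle and at (412,193) on a red one. Cream caps are at (530,262) and (557,203). The white bottle with the green cap (side view: (415,403)) fits. The red one at side (480,357) is the decoy. Bay ring is at (316,410), door frame runs (352,315)-(460,290). Next, an enlarged crop to confirm.

```bash
python3 - <<'E'
from h import *
a=cv2.imread('pics/scene_raw.png'); b=cv2.imread('pics/side_raw.png')
A=cv2.resize(a[170:325,130:310],(696,600),interpolation=cv2.INTER_CUBIC)
cv2.imwrite('pics/bay_crop.png',A)
c1=cv2.resize(a[105:225,240:380],(467,400),interpolation=cv2.INTER_CUBIC); c2=cv2.resize(b[200:340,180:330],(429,400),interpolation=cv2.INTER_CUBIC)
cv2.imwrite('pics/can_crop.png',cv2.resize(np.hstack([c1,c2]),(800,357)))
# green caps
for n,im in (('scene',a),('side',b)):
    h=cv2.cvtColor(im,cv2.COLOR_BGR2HSV); m=cv2.inRange(h,(50,110,50),(75,255,255)); 
    k,l,st,ce=cv2.connectedComponentsWithStats(m)
    for i in range(1,k):
        if 60<st[i,4]<1000: print(n,st[i],ce[i])
E
```

```text
scene [313   0  33  38 653] [329.00153139  14.26493109]
scene [259 117  12  14 107] [264.05607477 123.42056075]
scene [300 119  17  14 136] [308.33088235 125.22058824]
side [300 219  19  16 154] [308.95454545 227.36363636]
side [256 248  21  19 217] [266.12903226 257.94009217]
```

View pics/bay_crop.png

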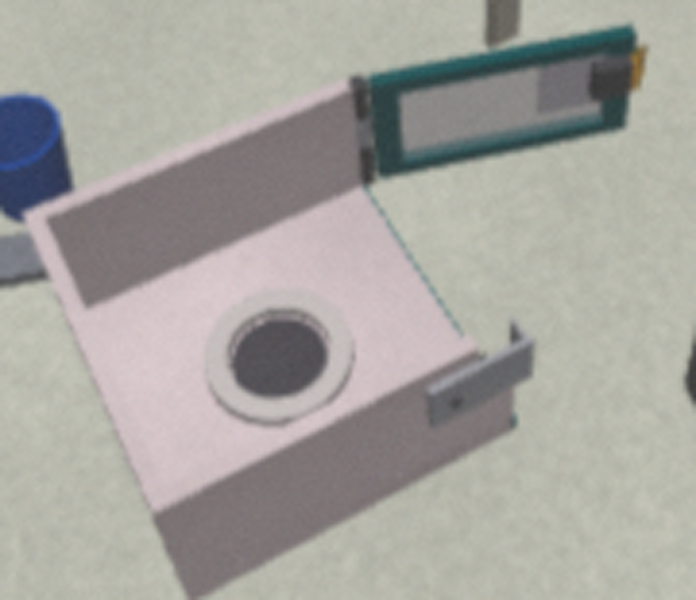

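View pics/can_crop.png

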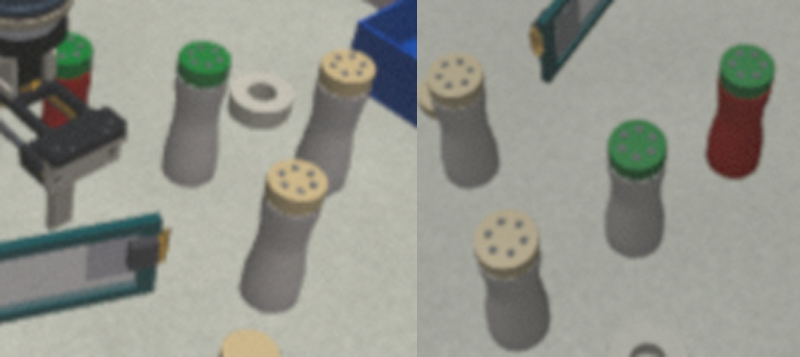

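Confirmed: white with green cap is at crop (205,60)/(637,150); the red decoy and two cream ones are separate. Now I fit poses.

```bash
cat > fit.py <<'E'
from h import *
from scipy.optimize import least_squares
a=r.snapshot('scene'); b=r.snapshot('side')
px=lambda u,v: np.array([130+u/3.867-.37,170+v/3.871-.37])
obs=[((120,-120,135),px(25,213)),((120,120,135),px(155,515)),((120,120,0),px(192,600)),((-120,120,0),px(515,430)),((-120,-120,135),px(352,78)),((0,0,32),px(280,357))]
def W(p,q): c,s=np.cos(p[2]),np.sin(p[2]); return [p[0]+c*q[0]-s*q[1],p[1]+s*q[0]+c*q[1],q[2]]
best=min((least_squares(lambda p:np.concatenate([proj(a,W(p,q))-o for q,o in obs]),[600,-50,y],loss='soft_l1') for y in np.arange(-3,3.2,1)),key=lambda k:k.cost)
print('bay',best.x.round(3),'res',best.fun.reshape(-1,2).round(1).tolist())
c=onz(a,*px(280,357),32); print('seat by ring scene',c.round(1))
for n,q in (('hinge end',px(372,75)),('free',px(633,27)),('hingeB',px(380,175)),('freeB',px(628,125))):
    z=133 if n[-1]!='B' else 25
    p=onz(a,*q,z); d=p[:2]-best.x[:2]; cc,ss=np.cos(best.x[2]),np.sin(best.x[2]); print(n,p.round(1),'bay frame',round(cc*d[0]+ss*d[1],1),round(-ss*d[0]+cc*d[1],1))
# canister
def capm(s,box):
    x,y,w,h=box; hs=cv2.cvtColor(s['color'],cv2.COLOR_BGR2HSV); m=cv2.inRange(hs,(45,60,20),(85,255,255)); o=np.zeros_like(m); o[y-4:y+h+4,x-4:x+w+4]=m[y-4:y+h+4,x-4:x+w+4]
    M=cv2.moments(cv2.convexHull(cv2.findNonZero(o))); return np.array([M['m10']/M['m00'],M['m01']/M['m00']])
t=np.linspace(0,2*np.pi,40)
def hc(s,p):
    P=np.array([proj(s,(p[0]+29*np.cos(k),p[1]+29*np.sin(k),z)) for k in t for z in (148,170)],np.float32); M=cv2.moments(cv2.convexHull(P)); return np.array([M['m10']/M['m00'],M['m01']/M['m00']])
ca=capm(a,(300,119,17,14)); cb=capm(b,(256,248,21,19)); p0=onz(a,*ca,160)[:2]
k=least_squares(lambda p:np.r_[hc(a,p)-ca,hc(b,p)-cb],p0,diff_step=1e-3); print('can',k.x.round(1),k.fun.round(2),'foot px',proj(a,(*k.x,0)).round(),proj(b,(*k.x,0)).round())
for n,s,z in (('b',a,85),('c',a,85)):
    pass
for q in ((335,183.7),(355.1,142.2),(267.2,131.3)): print('other',onz(a,*q,85).round())
for q in ((218.8,309.2),(196.3,248.2),(305.7,244)): print('other side',onz(b,*q,85).round())
np.savez('fit.npz',bay=best.x,can=k.x)
# overlay
im=a['color'].copy()
for z in (0,135):
    cv2.polylines(im,[np.array([proj(a,W(best.x,(x,y,z))) for x,y in ((-120,-120),(120,-120),(120,120),(-120,120))]).round().astype(np.int32)],True,(0,0,255),1)
for R0 in (52,36): cv2.polylines(im,[np.array([proj(a,W(best.x,(R0*np.cos(k2),R0*np.sin(k2),32))) for k2 in t]).round().astype(np.int32)],True,(255,0,0),1)
jm=b['color'].copy()
for z in (0,135):
    cv2.polylines(jm,[np.array([proj(b,W(best.x,(x,y,z))) for x,y in ((-120,-120),(120,-120),(120,120),(-120,120))]).round().astype(np.int32)],True,(0,0,255),1)
for R0 in (52,36): cv2.polylines(jm,[np.array([proj(b,W(best.x,(R0*np.cos(k2),R0*np.sin(k2),32))) for k2 in t]).round().astype(np.int32)],True,(255,0,0),1)
cv2.imwrite('pics/ov1.png',np.hstack([cv2.resize(im[170:325,130:310],(450,388)),cv2.resize(jm[100:225,180:300],(350,388))]))
E
python3 fit.py
```

```text
bay [ 609.952 -193.36    10.879] res [[0.1, -0.3], [-0.0, -0.2], [-0.0, 1.3], [0.2, 0.4], [-0.7, 0.0], [0.3, -1.5]]
seat by ring scene [ 613.4 -196.5   32. ]
hinge end [510.4 -44.5 133. ] bay frame -136.3 -116.2
free [586.6 140.3 133. ] bay frame -328.7 -62.0
hingeB [517.5 -48.8  25. ] bay frame -132.8 -108.6
freeB [594.4 140.9  25. ] bay frame -330.2 -54.3
can [460.  308.3] [-0.61  0.3  -0.25  0.47] foot px [302. 162.] [264. 291.]
other [652. 256.  85.]
other [556. 451.  85.]
other [332. 246.  85.]
other side [559. 418.  85.]
other side [658. 251.  85.]
other side [359. 197.  85.]
```

View pics/ov1.png

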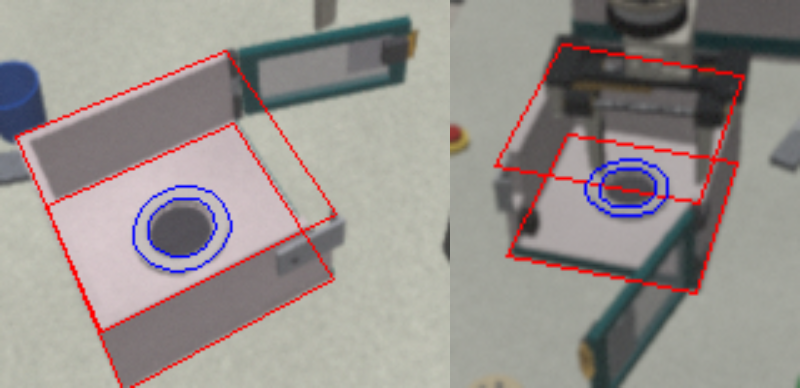

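Bay: (610,-193), yaw -1.687. Door is about 1.30 rad open and the canister stands at (460,308). The scene overlay fits; the ring disagrees by about 3 mm. I'll refine both with the wrist camera in the same tool orientation so that its bias cancels.

```bash
cat >> h.py <<'E'
def fray(s,u,v):
    x,y=(u-s['cx'])/s['fx'],(v-s['cy'])/s['fy']; th=np.hypot(x,y); k=np.sin(th)/th if th>1e-9 else 1
    T=np.array(s['cam_to_world']); return T[:3,3],T[:3,:3]@np.array([x*k,y*k,np.cos(th)])
def fonz(s,u,v,z):
    o,d=fray(s,u,v); return o+d*(z-o[2])/d[2]
def fproj(s,p):
    T=np.array(s['cam_to_world']); c=T[:3,:3].T@(np.array(p,float)-T[:3,3]); rr=np.hypot(c[0],c[1]); th=np.arctan2(rr,c[2])
    return np.array([s['fx']*th*c[0]/rr+s['cx'],s['fy']*th*c[1]/rr+s['cy']])
DN=[1,0,0,0]
E
python3 - <<'E'
from h import *
f=np.load('fit.npz'); c=f['can']; S=[613,-195]
r.move_to([c[0],c[1],330],DN); w1=r.snapshot('wrist'); print(r.current_position().round(2) if hasattr(r.current_position(),'round') else r.current_position())
r.move_to([S[0],S[1],330-0],DN); w2=r.snapshot('wrist'); s2=r.snapshot('side')
import pickle; pickle.dump((w1,w2,s2),open('w.pkl','wb'))
print(w1['fx'],w1['cx'],w1['cy'],np.array(w1['cam_to_world']).round(3).tolist(),r.current_position(),r.current_time_s())
cv2.imwrite('pics/w12.png',cv2.resize(np.hstack([w1['color'],w2['color']]),(800,300)))
print(fproj(w1,(*c,170)),fproj(w2,(*S,32)))
E
```

```text
[460.5  307.38 329.49]
297.3186396354542 258.324230551101 187.11646866003423 [[1.0, -0.001, -0.002, 461.285], [-0.002, -0.963, -0.269, 382.073], [-0.001, 0.269, -0.963, 487.774], [0.0, 0.0, 0.0, 1.0]] [ 613.22317882 -194.03733714  330.13104477] 4.225
[257.60826449 173.86238731] [257.89212084 154.98791362]
```

View pics/w12.png

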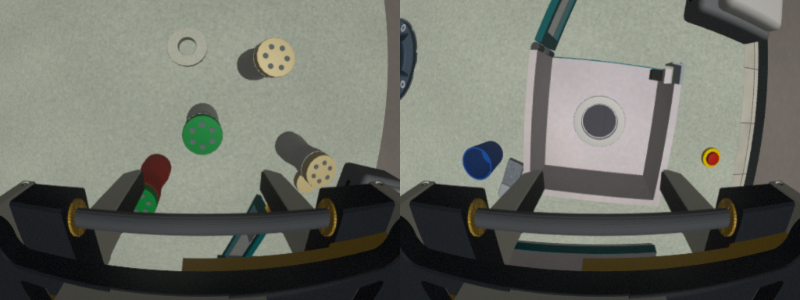

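Wrist views: target cap at (203,134) left half; ring at (598,121) right half, door at top-left of the bay. Now I measure offsets.

```bash
cat > meas.py <<'E'
from h import *
import pickle
from scipy.optimize import least_squares
t=np.linspace(0,2*np.pi,60)
def cen(M): return np.array([M['m10']/M['m00'],M['m01']/M['m00']])
def circ(s,p,R0,z): return np.array([fproj(s,(p[0]+R0*np.cos(k),p[1]+R0*np.sin(k),z)) for k in t],np.float32)
def cap(s,p0,z0=0):
    hs=cv2.cvtColor(s['color'],cv2.COLOR_BGR2HSV); m=cv2.inRange(hs,(45,60,20),(85,255,255))
    q=fproj(s,(*p0,160+z0)); k,l,st,ce=cv2.connectedComponentsWithStats(m); i=min((i for i in range(1,k) if st[i,4]>150),key=lambda i:np.hypot(*(ce[i]-q)))
    H=cv2.convexHull(cv2.findNonZero((l==i).astype(np.uint8))); ob=cen(cv2.moments(H))
    mod=lambda p:cen(cv2.moments(cv2.convexHull(np.vstack([circ(s,p,29,z0+148),circ(s,p,29,z0+170)]))))
    k=least_squares(lambda p:mod(p)-ob,p0,diff_step=1e-3); A=cv2.contourArea(cv2.convexHull(np.vstack([circ(s,k.x,29,z0+148),circ(s,k.x,29,z0+170)])))
    return k.x,cv2.contourArea(H)/A
def ring(s,p0):
    g=cv2.GaussianBlur(cv2.cvtColor(s['color'],cv2.COLOR_BGR2GRAY),(3,3),0); q=fproj(s,(*p0,32)); x,y=q.round().astype(int)
    w=g[y-45:y+45,x-45:x+45]; th=(int(g[y-3:y+4,x-3:x+4].mean())+int(np.percentile(w,70)))/2
    m=(g<th).astype(np.uint8); k,l,st,ce=cv2.connectedComponentsWithStats(m); i=l[y,x]; ob=ce[i]
    def inter(p):
        a,A=cv2.intersectConvexConvex(circ(s,p,36,32),circ(s,p,36,20)); return cen(cv2.moments(A)),a
    k=least_squares(lambda p:inter(p)[0]-ob,p0,diff_step=1e-3); return k.x,st[i,4]/inter(k.x)[1]
E
python3 - <<'E'
from meas import *
w1,w2,s2=pickle.load(open('w.pkl','rb'))
print('cap',cap(w1,[460,308])); print('ring',ring(w2,[613,-195]))
for w in (w1,w2): print(np.array(w['cam_to_world'])[:3,3])
# top edges of bay in w2 : enlarged
cv2.imwrite('pics/w2crop.png',cv2.resize(w2['color'][0:260,150:400],(577,600),interpolation=cv2.INTER_CUBIC))
E
```

```text
cap (array([461.13419147, 308.96639156]), 0.9359590265497402)Traceback (most recent call last):
  File "<stdin>", line 3, in <module>
  File "meas.py", line 20, in ring
    k=least_squares(lambda p:inter(p)[0]-ob,p0,diff_step=1e-3); return k.x,st[i,4]/inter(k.x)[1]
    return func(*args, **kwargs)
    vector_fun = VectorFunction(
        fun_wrapped,
    ...<6 lines>...
        workers=workers
    )
    self._update_fun()
    ~~~~~~~~~~~~~~~~^^
    self.f = self.fun_wrapped(xp_copy(self.x))
             ~~~~~~~~~~~~~~~~^^^^^^^^^^^^^^^^^
    return np.atleast_1d(self.fun(x))
                         ~~~~~~~~^^^
    return self.f(x, *self.args, **self.kwargs)
           ~~~~~~^^^^^^^^^^^^^^^^^^^^^^^^^^^^^^
  File "meas.py", line 20, in <lambda>
    k=least_squares(lambda p:inter(p)[0]-ob,p0,diff_step=1e-3); return k.x,st[i,4]/inter(k.x)[1]
                             ~~~~~^^^
  File "meas.py", line 19, in inter
    a,A=cv2.intersectConvexConvex(circ(s,p,36,32),circ(s,p,36,20)); return cen(cv2.moments(A)),a
                                                                           ~~~^^^^^^^^^^^^^^^^
  File "meas.py", line 5, in cen
    def cen(M): return np.array([M['m10']/M['m00'],M['m01']/M['m00']])
                                 ~~~~~~~~^~~~~~~~~
ZeroDivisionError: float division by zero
```

```bash
python3 - <<'E'
t=open('meas.py').read()
t=t.replace("a,A=cv2.intersectConvexConvex(circ(s,p,36,32),circ(s,p,36,20)); return cen(cv2.moments(A)),a","""
        o=q-50; M=[cv2.fillPoly(np.zeros((1600,1600),np.uint8),[((circ(s,p,36,z)-o+.5)*16).round().astype(np.int32)],1) for z in (32,20)]
        mm=cv2.moments(M[0]&M[1],True); return cen(mm)/16+o-.5,mm['m00']/256""")
open('meas.py','w').write(t)
E
python3 - <<'E'
from meas import *
w1,w2,s2=pickle.load(open('w.pkl','rb'))
print('ring',ring(w2,[613,-195]))
for w in (w1,w2): print(np.array(w['cam_to_world'])[:3,3])
cv2.imwrite('pics/w2crop.png',cv2.resize(w2['color'][0:260,150:400],(577,600),interpolation=cv2.INTER_CUBIC))
E
```

```text
ring (array([ 608.20894647, -195.80055755]), np.float64(0.917232813199302))
[461.28497751 382.0734676  487.77385201]
[ 613.84207654 -119.55655002  488.4198585 ]
```

View pics/w2crop.png

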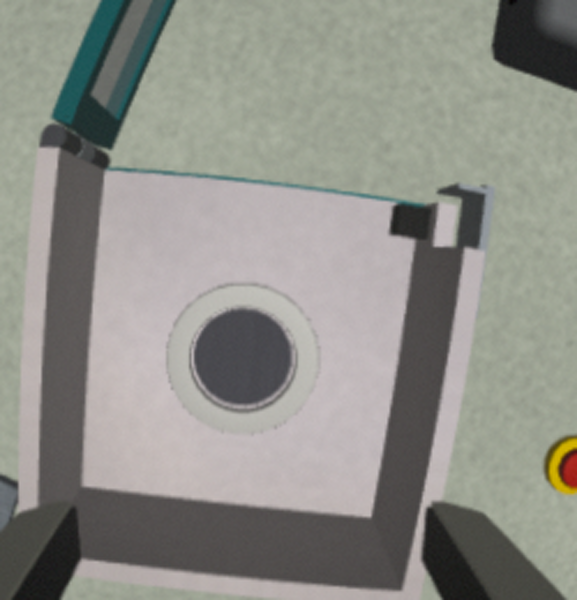

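```bash
python3 - <<'E'
from meas import *
def look(p,q,n):
    try: r.move_to(p,q)
    except r.MotionError as e: print(n,e); return
    r.hold(.3); w=r.snapshot('wrist'); pickle.dump(w,open(n+'.pkl','wb')); print(n,np.round(r.current_position(),1),np.round(r.current_joint_pos(),2)[5],ring(w,[610,-195]) )
S=[610,-195]
look([*S,240],DN,'a')
look([*S,330],DN,'b')
for a in (np.pi/2,-np.pi/2,np.pi):
    q=(R.from_euler('z',a)*R.from_quat(DN)).as_quat()
    print(a, r.solve_ik([*S,330],q) is not None)
    if r.solve_ik([*S,330],q) is not None: look([*S,330],q,'c%.1f'%a)
print(r.current_time_s())
E
```

```text
a [ 610.4 -195.1  241.2] -0.38 (array([ 608.06938234, -195.58770119]), np.float64(0.9069056158589324))
b [ 609.9 -195.   329.2] -0.38 (array([ 608.17357796, -195.87633746]), np.float64(0.9242777830525752))
1.5707963267948966 True
c1.6 [ 610. -195.  330.] -1.95 (array([ 608.2855199 , -196.04975143]), np.float64(0.9220263173658673))
-1.5707963267948966 True
c-1.6 [ 610. -195.  330.] 1.19 (array([ 608.16621948, -195.82426325]), np.float64(0.9187858240506234))
3.141592653589793 True
c3.1 [ 610. -195.  330.] 2.76 (array([ 608.38096435, -195.88171833]), np.float64(0.9223424857009893))
12.325
```

Five wrist views agree on the seat at (608.2,-195.9), within 0.3 mm. Now I grasp.

```bash
python3 - <<'E'
from meas import *
r.move_to([461,309,330],DN); r.hold(.3); w=r.snapshot('wrist'); c,ra=cap(w,[461,309]); print(c,ra)
assert np.hypot(*(c-[461,309]))<4
r.release(); r.movel([*c,230],DN); r.movel([*c,148],DN,80); r.hold(.2); print(r.current_position())
r.grab(25); r.hold(.3); print(r.current_opening(),r.current_position(),r.current_wrist_force())
r.movel([*c,340],None,150); r.hold(.3); print(r.current_opening(),r.current_wrist_force(),r.current_wrist_torque(),r.current_time_s())
w=r.snapshot('wrist'); s=r.snapshot('side'); pickle.dump(w,open('held.pkl','wb'))
cv2.imwrite('pics/held.png',np.hstack([cv2.resize(w['color'],(400,300)),cv2.resize(s['color'],(400,300))]))
E
```

```text
[461.11530665 309.15423229] 0.9380519562865192
[461.25398169 309.24947947 148.36016837]
57.98007895230898 [461.101941   309.14277876 147.97436184] [-0.17754486 -0.14717649 -0.18204407]
57.56610029885288 [-0.10267488  0.83368201 -2.83269779] [ 0.03663818 -0.02788404 -0.05201438] 19.7167
```

View pics/held.png

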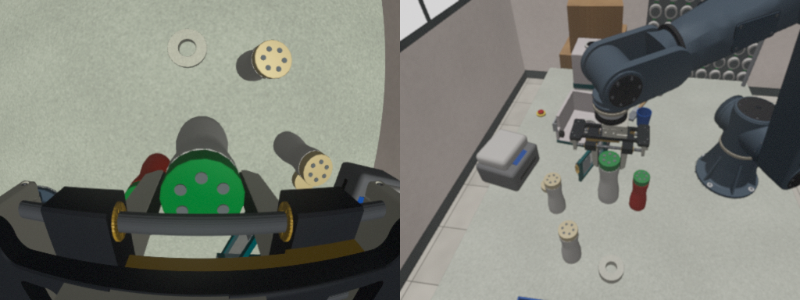

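Held (opening 58 mm), neighbours undisturbed. Carry to the seat and lower, watching the force.

```bash
python3 - <<'E'
from meas import *
S=np.array([608.2,-195.85])
r.movel([*S,345],DN,200); r.hold(.4); f0=r.current_wrist_force()[2]; print(r.current_position(),f0,r.current_wrist_torque())
r.movel([*S,215],DN,120); r.movel([*S,185],DN,50); r.hold(.3)
print('pre',r.current_position(),r.current_wrist_force())
z=184.
while z>166:
    r.movel([*S,z],DN,25); r.hold(.05); f=r.current_wrist_force(); 
    if f[2]-f0>2.0: break
    z-=1.5
r.hold(.2);print('stop',z,r.current_position(),r.current_wrist_force(),r.current_time_s())
E
```

```text
[ 608.17977995 -195.8044503   344.99832741] -3.599942223994658 [-0.01762592  0.06889134  0.00339295]
pre [ 608.28705029 -195.88136371  185.2235852 ] [ 0.59053281  0.53635652 -3.14700937]
stop 167.5 [ 608.35291598 -195.95951207  167.90341894] [-1.32990728  0.32826269  4.36309321] 29.0833
```

Floor contact at 167.9 against 168 expected, so the foot is inside the ring. Release, retreat, and check.

```bash
python3 - <<'E'
from meas import *
S=np.array([608.2,-195.85])
r.release(); r.hold(.3); r.movel([*S,250],DN,100); r.movel([*S,350],DN,200); r.hold(.4)
w=r.snapshot('wrist'); a=r.snapshot('scene'); print(cap(w,S,20),r.current_time_s()); pickle.dump((w,a),open('placed.pkl','wb'))
cv2.imwrite('pics/placed.png',np.hstack([cv2.resize(w['color'],(400,300)),cv2.resize(a['color'][130:320,120:373],(400,300))]))
b=pickle.load(open('b.pkl','rb'))
# door/hinge candidates in view b: same as w2crop approx
for n,(u,v),z in (('top face hinge L',(55,118),133),('top face hinge R',(78,122),133),('wall fl outer',(38,148),135),('wall bl outer',(18,480),135),('br inner',(405,590),135),('knuckle',(52,135),110)):
    print(n,fonz(b,150+u/2.308-.3,v/2.308-.3,z).round(1))
E
```

```text
(array([ 608.56484681, -196.08421465]), 0.9256232425389455) 32.2667
top face hinge L [508.  -48.9 133. ]
top face hinge R [520.6 -52.1 133. ]
wall fl outer [499.3 -64.8 135. ]
wall bl outer [ 477.9 -246.5  135. ]
br inner [ 701.  -315.2  135. ]
knuckle [499.6 -54.  110. ]
```

View pics/placed.png

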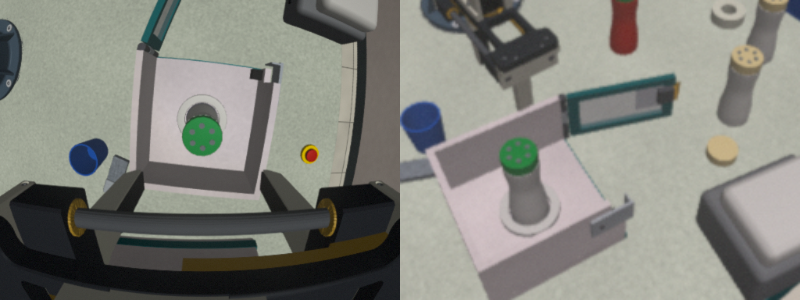

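Canister stands upright at (608.6,-196.1), 0.4 mm from the seat centre. Next come closed fingers on the door's outer face, first touch, then a force-watched sweep along its arc.

```bash
cat > door.py <<'E'
from h import *
YAW=-1.687; HG=np.array([509.7,-61.6]); Z=95
def pose(th,st,L=165):
    phi=th+YAW+np.pi/2; d=np.array([np.cos(phi),np.sin(phi)]); n=np.array([np.sin(phi),-np.cos(phi)])
    p=HG+L*d-st*n; q=(R.from_euler('z',phi)*R.from_quat(DN)).as_quat(); return [p[0],p[1],Z],q,n
def fn(n,k=3): return -np.mean([np.array(r.current_wrist_force())[:2]@n for _ in range(k)])
E
python3 - <<'E'
from door import *
r.grab(5); r.hold(.2); print('open',r.current_opening())
p,q,n=pose(1.297,45); r.move_to([p[0],p[1],300],q); r.movel([p[0],p[1],180],q,200); r.movel(p,q,120); r.hold(.3)
f0=fn(n); print(r.current_position(),f0,r.current_wrist_force(),np.round(r.current_joint_pos(),2))
st=45
while st>2:
    st-=1; p,q,n=pose(1.297,st); r.movel(p,q,30); 
    if abs(fn(n)-f0)>.8: break
r.hold(.1); print('touch st',st,fn(n)-f0,r.current_wrist_force(),r.current_time_s())
E
```

```text
open 0.5324376159781445
[531.00976619 108.15456967  95.41836412] -0.02772838020422802 [0.18948811 0.38804678 0.28122489] [ 0.12  0.51  1.78 -0.    0.85 -1.07]
touch st 33 -1.118170060891245 [ 1.02302129 -0.52525741 -0.01607481] 40.1333
```

The 1.1 N has the wrong sign for contact (inertial), so I continue inward and sweep with correctly signed force.

```bash
python3 - <<'E'
from door import *
f0=0.0; st=31; log=[]
while st>9:
    p,q,n=pose(1.297,st); r.movel(p,q,40); f=fn(n,2); log.append((st,round(f,1)))
    if f>1.2: break
    st-=2
print(log,r.current_time_s())
th=1.297; log=[]
while th>0.16:
    th-=.08; p,q,n=pose(th,st); r.movel(p,q,70); f=fn(n,2); log.append((round(th,2),round(float(f),1)))
    if f>9 : break
r.hold(.15); print(st,log,fn(n),r.current_position(),r.current_time_s())
s=r.snapshot('side'); w=r.snapshot('wrist'); cv2.imwrite('pics/door.png',np.hstack([cv2.resize(w['color'],(400,300)),cv2.resize(s['color'][90:250,150:363],(400,300))]))
E
```

```text
[(31, np.float64(-0.3)), (29, np.float64(-0.6)), (27, np.float64(0.8)), (25, np.float64(-0.2)), (23, np.float64(0.4)), (21, np.float64(0.0)), (19, np.float64(-0.2)), (17, np.float64(-0.3)), (15, np.float64(0.4)), (13, np.float64(-0.4)), (11, np.float64(-0.2))] 42.8833
9 [(1.22, -0.1), (1.14, 1.1), (1.06, -0.3), (0.98, 0.3), (0.9, 1.0), (0.82, 1.7), (0.74, 2.3), (0.66, 1.0), (0.58, 2.1), (0.5, 2.4), (0.42, 2.4), (0.34, 3.5), (0.26, 3.3), (0.18, 3.3), (0.1, 2.4)] 4.345862173599955 [674.81886414 -55.36114605  94.97156196] 48.1833
```

View pics/door.png

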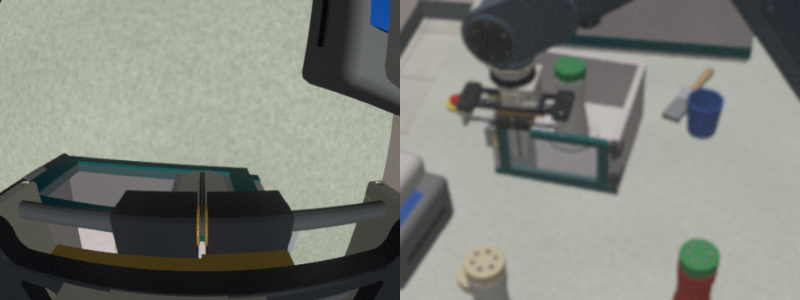

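Door is almost shut and the canister stands undisturbed behind it; force 3–4 N as expected for the spring. Now fine stepping over the latch.

```bash
python3 - <<'E'
from door import *
th=0.097; st=9; log=[]; pk=0; state=0; t0=r.current_time_s()
while r.current_time_s()-t0<10:
    th-=.0025; p,q,n=pose(th,st); r.movel(p,q,12); f=fn(n,4); log.append((round(th,4),round(float(f),1)))
    if state==0: 
        pk=max(pk,f)
        if pk>6 and f<pk-3: state=1; lo=f; print('drop at',th)
    elif f>lo+3.5 and f>6: print('stop at',th); break
    if f>13.5: print('limit',th); break
print(log,r.current_time_s(),np.round(r.current_position(),1))
E
```

```text
drop at 0.06199999999999997
stop at 0.03949999999999995
[(0.0945, 6.4), (0.092, 8.1), (0.0895, 10.3), (0.087, 10.7), (0.0845, 11.0), (0.082, 11.5), (0.0795, 11.1), (0.077, 11.7), (0.0745, 11.2), (0.072, 11.4), (0.0695, 11.9), (0.067, 12.4), (0.0645, 11.6), (0.062, 8.1), (0.0595, 6.9), (0.057, 5.1), (0.0545, 4.5), (0.052, 4.3), (0.0495, 5.3), (0.047, 6.3), (0.0445, 7.6), (0.042, 10.5), (0.0395, 12.5)] 54.0333 [674.8 -63.5  95. ]
```

Clear latch signature: a plateau of about 12 N, a drop to 4.3 N, then the hard stop. Back off slowly and check.

```bash
python3 - <<'E'
from door import *
log=[]
for st in (10,11,12,13,15,18,30,60):
    p,q,n=pose(.0395,st); r.movel(p,q,40 if st<20 else 100); log.append((st,round(float(fn(n,3)),1)))
print(log)
r.movel([p[0],p[1],200],q,150); r.hold(.2)
s=r.snapshot('side'); a=r.snapshot('scene'); print(r.current_time_s())
cv2.imwrite('pics/end.png',np.hstack([cv2.resize(a['color'][150:320,130:357],(400,300)),cv2.resize(s['color'][90:250,150:363],(400,300))]))
E
```

```text
[(10, 7.3), (11, 5.0), (12, 3.6), (13, -0.3), (15, -0.3), (18, -0.1), (30, 0.4), (60, 0.7)]
57.4
```

View pics/end.png

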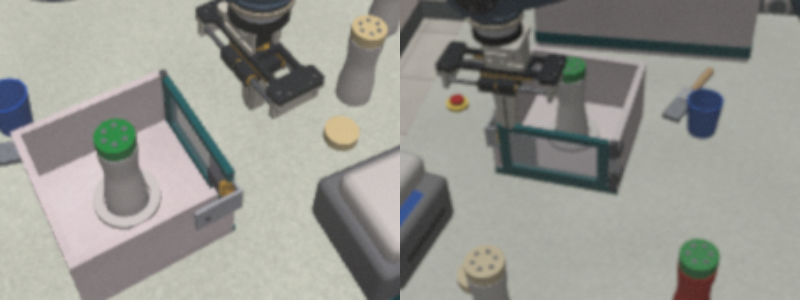

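The door stays shut with nothing touching it, its brass tongue behind the keeper at (228,190). The canister stands upright in the ring.

```bash
python3 -c "
from cell import r
print(r.finish_job(), r.current_time_s())"
```

```text
the job is handed in; nothing more can be done
the job is handed in; nothing more can be done
```

I stood the white green-capped canister in the ring seat, let go of it, and pushed the bay door shut until the latch snapped in. The job was handed in just after 57 s on the robot's clock, inside the 72 s limit; no verdict is reported.

- **Canister:** After release, the wrist camera put it about 0.4 mm from the seat centre. It touched down at TCP 167.9 mm, where 168 mm was expected. It looked upright in the last pictures.
- **Door:** The force held at about 12 N while the latch rode over the keeper, with single readings up to 12.5 N. It dropped to 4.3 N at the snap and rose again to 12.5 N at the hard stop, under the 18 N limit. When I backed the fingers off, the force fell to about zero and the door stayed shut untouched.
- **Bystanders:** None of those in the last pictures looked disturbed; I did not measure them.

Two checks disagreed along the way:
- **Seat position:** The scene camera put the seat 2 to 5 mm from where the wrist camera did. I used the wrist camera, whose five views agreed within 0.3 mm.
- **Door contact:** The first "touch" was a false trigger from force noise. Real contact came during the sweep, so the door angles in my push log are offset by a few hundredths of a radian. I judged the snap by force and picture instead.

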